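# Lock a mandrel in the bench holder with its spring collar

### The job

Take the mandrel out of the wooden cradle and lay it in the bench holder, its round neck down in the open slot, its short square tail between the two cheeks and its long square grip standing out at the front. Its grip is walled in by the cradle and its tail by the cheeks, so set it down on the bench and take it again on the way. Then lock it: pull the spring collar back by its ball knob, swing the knob all the way over to the other side and let the collar come fully home again; leave the figure and the two moulds where they stand.

Things in the scene. Friction and masses are not known exactly. Their poses are not given: they have to be found in the camera images.
- mandrel_neck (a point): Middle of the mandrel, on its axis: aluminium bar 162 mm long, 0.22 kg. Its x axis runs along it from grip to tail: square grip 34 x 34 mm from x = -97 to -33 mm; round neck, 18 mm diameter, to +33; square tail 34 x 34 mm to +65. Axis 17 mm up when lying on the bench. It starts level in the cradle, axis 23 mm up. Centre of mass 11 mm from the middle towards the grip.
- mandrel_grip (a point): Centre of the mandrel's long square grip, 65 mm from its middle (axes as the mandrel's). In the cradle the pocket walls hide its sides up to 6 mm over its top.
- mandrel_tail (a point): Centre of the mandrel's short square tail, 49 mm from its middle on the other side (axes as the mandrel's). In the cradle it stands free, its underside 6 mm above the bench.
- cradle: Fixed wooden cradle, origin on the bench under the mandrel's middle at the start, axes as the mandrel's there. Base 6 mm thick, x = -108 to +20 mm; pocket for the grip x = -108 to -21, 2 mm clear each side, 56 mm wide outside, 46 mm high; saddle under the neck at x = +4 to +16, 17 mm high. Open above: the mandrel lifts straight out.
- holder: Fixed steel holder, origin on the bench; its axis lies level along its x, 50 mm up; front is -x, back +x. Base x = -52 to +72, y = +-42 mm, 12 mm thick. Channel for the neck, open at the top, 22 mm wide inside, x = -33 to +25, floor 9.5 mm below the axis, its walls 9 mm above. Behind it, x = 27 to 63, two cheeks 39 mm apart inside, 54 mm outside, 73 mm high; floor between them 33 mm up.
- holder_seat (a point): Where the mandrel's middle belongs: on the holder's axis, 4 mm in front of its origin, 50 mm above the bench. Seated, the mandrel's axes are parallel to the holder's (x to the back); about 4 mm play lengthwise, 2 mm sideways.
- holder_grip_seat (a point): Where the centre of the mandrel's grip belongs: on the axis, 69 mm in front of the holder's origin; free all round.
- collar_knob (a point): Centre of the black ball knob, 22 mm diameter, on a 10 mm rod, 58 mm from the holder's axis, at x = -10 mm in the holder's frame with the collar home. It starts 0.9 rad from upright on the holder's +y side (open: collar slot at the top); locked, it leans 0.9 rad to the -y side. Collar round the channel: 60 mm diameter, x = -23 to -3.
- collar_slide (a joint): How far the collar is pulled back along the holder's +x, m: 0 home, 0.016 at the stop. A spring presses it home with 6 N, 12 N at the stop. A pin at its front drops into one of two notches when home; the collar can turn only when pulled back more than 8 mm (12 to 15 mm is sure).
- collar_turn (a joint): Turn of the collar about the holder's axis, rad: 0 open, grows to 1.8 locked as the knob goes from the +y side over the top to the -y side. It turns easily once pulled back; in a notch it has about 0.07 rad of play.
- figure_mid (a point): Middle (98 mm up) of a stone-coloured statuette, 77 x 76 x 196 mm, standing loose: leave alone.
- mould_round_mid (a point): Middle (27 mm up) of a loose round mould, 59 x 63 x 53 mm: leave alone.
- mould_pair_mid (a point): Middle (23 mm up) of a loose pair of mould blocks, 51 x 64 x 45 mm: leave alone.
Mind the look-alikes: they are no part of the job. Of the things that look like the holder, the largest one is meant. Of the things that look like the part that bears mandrel_neck, the larger one is meant.

How it is judged:
On the way, in this order (a step that is already met when the one before it is completed fails the run):
1. the mandrel has been set down flat on the bench (height (world z) of each of mandrel_grip, mandrel_neck, mandrel_tail below 0.0205 m), for 0.1 s.
2. the mandrel lies in the holder, grip to the front, with the collar still open (distance between mandrel_neck and holder_seat below 0.008 m and distance between mandrel_grip and holder_grip_seat below 0.01 m and value of joint collar_turn below 0.3 rad), for 0.2 s.
3. the collar is pulled back more than 8 mm at the open side (distance between mandrel_neck and holder_seat below 0.008 m and distance between mandrel_grip and holder_grip_seat below 0.01 m and value of joint collar_slide above 0.008 m and value of joint collar_turn below 0.6 rad), for 0.02 s.
4. the pulled-back collar is turned past the middle (distance between mandrel_neck and holder_seat below 0.008 m and distance between mandrel_grip and holder_grip_seat below 0.01 m and value of joint collar_turn above 1.2 rad), for 0.02 s.
At the end, for the whole second after the job is handed in: The mandrel rests in the holder (middle within 8 mm, grip centre within 10 mm of their seats), the collar is turned to the locked side (over 1.65 rad) and home again (within 4 mm); the figure and both moulds are within 25 mm of where they stood (distance between mandrel_neck and holder_seat below 0.008 m and distance between mandrel_grip and holder_grip_seat below 0.01 m and value of joint collar_turn above 1.65 rad and value of joint collar_slide below 0.004 m and distance of each of figure_mid, mould_round_mid, mould_pair_mid from where it was at the start of the episode below 0.025 m); the robot touches nothing.
It fails at once if the figure is pushed more than 25 mm or tipped (distance of figure_mid from where it was at the start of the episode above 0.025 m or angle between figure_mid's own z axis and vertical above 0.35 rad).
It fails at once if the round mould is pushed more than 25 mm or tipped (distance of mould_round_mid from where it was at the start of the episode above 0.025 m or angle between mould_round_mid's own z axis and vertical above 0.35 rad).
It fails at once if the mould pair is pushed more than 25 mm or tipped (distance of mould_pair_mid from where it was at the start of the episode above 0.025 m or angle between mould_pair_mid's own z axis and vertical above 0.35 rad).
It also fails if it takes over 67 s, if anything falls off the work surface, if the arm or the gripper's body presses on something with over 40 N, if the wrist force passes 120 N, or if a joint passes its speed limit or range.

### The arm

A 6-joint arm with a two-finger parallel gripper is mounted at the origin on a cart in front of the work surface, level with it; the furniture and walls round the work are solid. World frame = base frame: x ahead of the robot, y to its left, z up, the work surface at z = 0. Lengths are in m, angles in rad, forces in N, time in s.
With the tool pointing down it reaches from about 0.275 to 0.75 m from the base axis. Payload 10.2 kg.
Tool frame: the origin (TCP) lies midway between the tips of the shut fingers; the grasp point (between the pads) lies 19 mm behind it; y points along the fingers, z is the direction in which the jaws open and shut, and the axes are right-handed (so a half turn about y gives the same grasp; the last joint's range is limited). The gripper opens to 88 mm and grips with 3 to 60 N. Pads are 18 mm wide; open, the fingers measure 123 mm over their backs; the gripper's body (75 mm by 187 mm) begins 45 mm behind the grasp point.
Start: joints at [-0.223, 0.313, 1.498, -0, 1.331, -0.223], TCP at [0.525, -0, 0.208] pointing down, gripper open.
Joint ranges: [-2.94, 2.94], [-0.97, 2.17], [0.19, 2.56], [-1.23, 4.37], [0.02, 3.11], [-2.88, 2.88]. Speed limits (rad/s): [2.39, 2.39, 3.01, 3.14, 3.14, 3.14].

### API

Orientations are given as a rotation vector (axis times angle).
In Python, from station import bot, readout, camera gives the robot as it stands. The module is installed in compiled form; this text tells all that it offers. Calls block until the motion is done:
- bot.goto(position, orientation): joint-space move of the TCP to a pose.
- bot.movel(position, rot=None, rate=0.15, force_limit=None): straight line of the TCP; rot=None keeps the orientation; rate is the mean speed in m/s. With force_limit (N) it stops when the force on the tool has changed by that much, and returns True; else False.
- bot.movej(angles): joint-space move.
- bot.command_gripper(opening, squeeze=None): opening from 0.0 (shut) to 1.0 (fully open); squeeze is the grip in N (None keeps the last); returns when the fingers have stopped.
- bot.sleep(seconds).
- bot.ik(position, orientation): joint angles nearest the present ones, or None.
- readout.get_obs(): the state.
- camera(name): name is "scene" or "side" or "wrist"; returns a dict with "frame" (384x512x3 uint8, red, green, blue), "vfov" (degrees; the focal length in pixels is half the picture's height over the tangent of half this angle, whatever the lens; pixels are square), "cx", "cy" (the principal point, pixels), "cam_to_world" (4x4, takes a point from camera to world coordinates); the wrist camera has in their place "T_tool_cam" (4x4, takes a point from camera to tool coordinates, whose origin is the TCP and whose axes are the tool frame's). Camera axes: x right, y up, looking along -z (the intrinsics and any distortion apply to the point x, -y, -z); pixel columns grow to the right and rows downward; lengths in m; the calibration is good to about 2 mm. A picture is of the moment at which its call begins: read the wrist's pose just before it. There is no depth.
A pose or a line that the arm cannot do raises bot.Unreachable and nothing moves.
- bot.close_job(): hands the job in, once; it reports no verdict.
The state is a dict: "time": time; "joint_positions": joint angles; "joint_vel": joint speeds; "effort": joint torques, N m; "tool_pos": TCP position; "orientation": TCP orientation; "ft_force": force on the tool from outside, world axes, zero at the start; "torque": the same for the moment, N m; "opening": opening from 0.0 (shut) to 1.0 (fully open).
Only numpy, scipy, OpenCV 4.12 (cv2) and the standard library are available. Lean on these libraries where they do the work, as an engineer would, in place of code of your own. Each camera call takes 0.05 s, during which the arm holds its last target.

## Working session

There is one attempt and no reset: what is moved stays moved. The work goes in short steps, each a Python script; the robot and the scene stay as the last script left them, time stands still between calls to the robot, and variables do not carry over. Pictures are saved under pics/ and viewed, and the job is handed in when it is done.

```bash
mkdir -p pics; ls
python3 - <<'E'
from station import bot, readout, camera
import cv2, numpy as np
o=readout.get_obs(); print({k:np.round(v,3).tolist() for k,v in o.items()})
for n in ["scene","side","wrist"]:
    c=camera(n); cv2.imwrite(f"pics/{n}0.png",cv2.resize(c["frame"][:,:,::-1],(800,600),interpolation=cv2.INTER_CUBIC))
    print(n,{k:(np.round(v,4).tolist()) for k,v in c.items() if k!="frame"})
    np.save(f"pics/{n}0.npy",c["frame"])
E
```

```text
pics
{'time': 0.0, 'joint_positions': [-0.223, 0.313, 1.498, -0.0, 1.331, -0.223], 'joint_vel': [-0.0, 0.0, -0.002, -0.0, -0.001, -0.0], 'effort': [-0.0, -40.222, -25.226, 0.069, 0.035, -0.0], 'tool_pos': [0.525, 0.0, 0.208], 'orientation': [-1.21, 1.21, -1.208], 'ft_force': [0.307, 0.068, -0.61], 'torque': [-0.018, 0.018, 0.012], 'opening': 1.005}
scene {'vfov': 44.5001, 'cx': 256.8968, 'cy': 188.4235, 'cam_to_world': [[-0.7989, 0.4455, -0.404, -0.1003], [-0.6011, -0.5689, 0.5612, 0.8006], [0.0202, 0.6912, 0.7224, 1.1591], [0.0, 0.0, 0.0, 1.0]]}
side {'vfov': 57.6216, 'cx': 258.9707, 'cy': 185.3253, 'cam_to_world': [[0.9988, 0.0414, -0.0248, 0.4686], [-0.0413, 0.4667, -0.8834, -0.9361], [-0.025, 0.8834, 0.4679, 0.5622], [0.0, 0.0, 0.0, 1.0]]}
wrist {'vfov': 60.4816, 'cx': 253.9848, 'cy': 193.4766, 'T_tool_cam': [[0.0013, -0.9535, -0.3015, -0.0772], [0.0019, 0.3015, -0.9535, -0.1765], [1.0, 0.0007, 0.0022, 0.0005], [0.0, 0.0, 0.0, 1.0]]}
```

View pics/scene0.png

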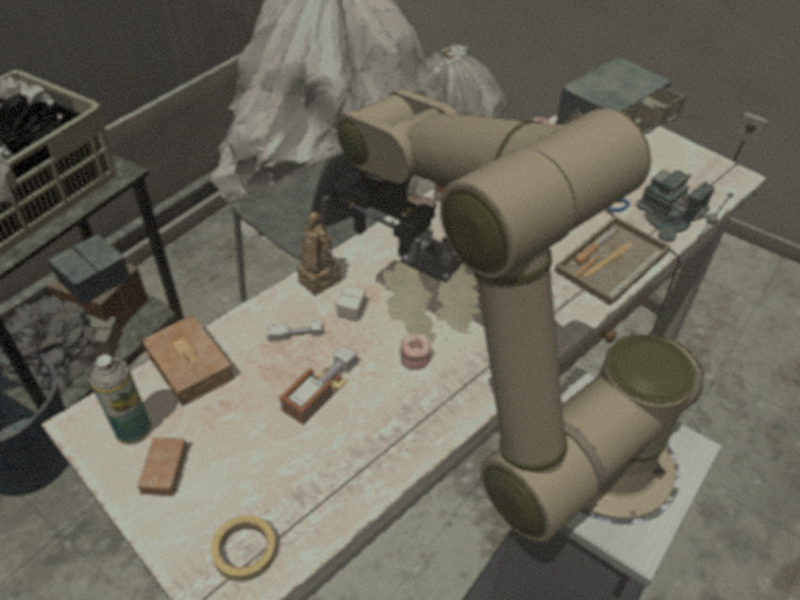

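View pics/side0.png

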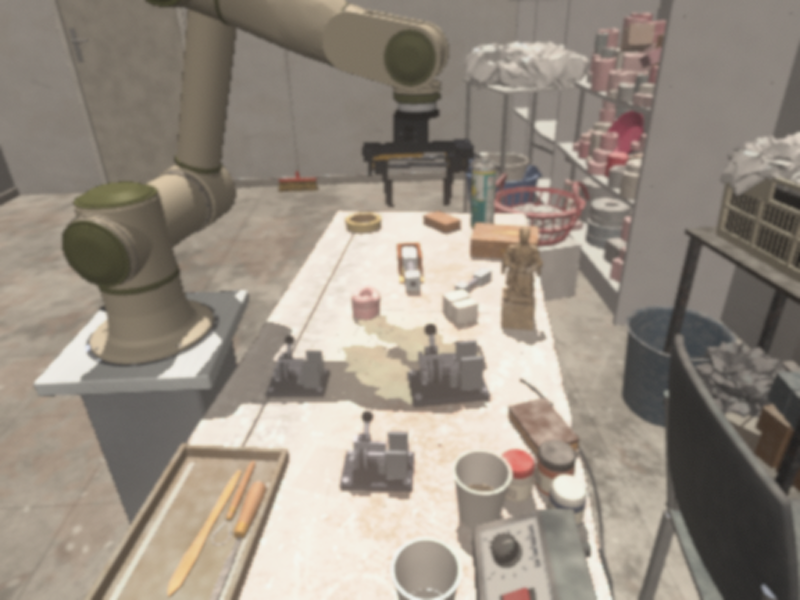

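View pics/wrist0.png

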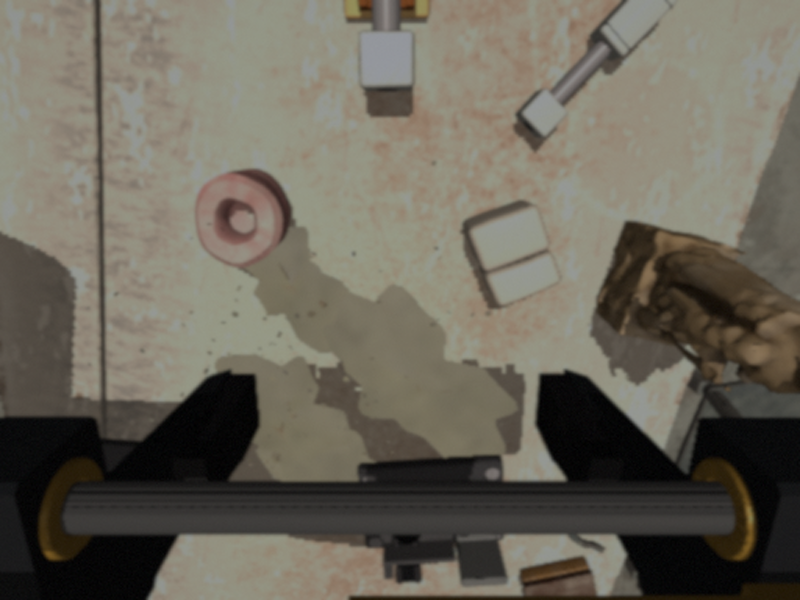

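The side view shows three holders, at (298,370), (448,370) and (378,460). The one at (448,370) looks largest. The mandrel in its cradle is at scene (320,385) and side (410,265), and a smaller look-alike lies at scene (295,330). Next I'll get coarse positions.

```bash
cat > h.py <<'E'
import numpy as np, cv2
from scipy.spatial.transform import Rotation as Rn
from station import bot, readout, camera
def K(c): 
    f=192/np.tan(np.radians(c["vfov"])/2); return f
def ray(c,M,px):
    f=K(c); d=np.array([(px[0]-c["cx"])/f,-(px[1]-c["cy"])/f,-1.0])
    return M[:3,3],M[:3,:3]@d
def onz(c,M,px,z):
    p,d=ray(c,M,px); return p+d*(z-p[2])/d[2]
def proj(c,M,P):
    q=np.linalg.inv(M)@np.append(P,1); f=K(c)
    return np.array([c["cx"]+f*q[0]/-q[2],c["cy"]-f*q[1]/-q[2]])
def tri(rs):
    A=np.zeros((3,3));b=np.zeros(3)
    for p,d in rs:
        d=d/np.linalg.norm(d);Q=np.eye(3)-np.outer(d,d);A+=Q;b+=Q@p
    return np.linalg.solve(A,b)
def toolT(o=None):
    o=o or readout.get_obs(); T=np.eye(4);T[:3,:3]=Rn.from_rotvec(o["orientation"]).as_matrix();T[:3,3]=o["tool_pos"];return T
def grab(n,tag):
    o=readout.get_obs(); c=camera(n)
    M=toolT(o)@c["T_tool_cam"] if n=="wrist" else np.array(c["cam_to_world"])
    cv2.imwrite(f"pics/{tag}.png",cv2.resize(c["frame"][:,:,::-1],(800,600),interpolation=cv2.INTER_CUBIC))
    d=dict(frame=c["frame"],vfov=c["vfov"],cx=c["cx"],cy=c["cy"],M=M); np.save(f"pics/{tag}.npy",d,allow_pickle=True); return d,M
def load(tag):
    d=np.load(f"pics/{tag}.npy",allow_pickle=True).item(); return d,d["M"]
def down(phi):
    # tool y down, jaw axis (tool z) at angle phi in world xy
    z=np.array([np.cos(phi),np.sin(phi),0]);y=np.array([0,0,-1.]);x=np.cross(y,z)
    return Rn.from_matrix(np.c_[x,y,z]).as_rotvec()
def st():
    o=readout.get_obs(); return round(o["time"],2),np.round(o["tool_pos"],4),np.round(o["ft_force"],1),round(o["opening"],3)
S=512/800
E
python3 - <<'E'
from h import *
print(np.round(toolT(),3))
for n in ["scene","side","wrist"]: grab(n,n+"1")
c,M=load("scene1"); d,N=load("side1"); w,W=load("wrist1")
def p(c,M,u,v,z): print(np.round(onz(c,M,(u*S,v*S),z),3))
p(c,M,318,385,.023); p(d,N,410,262,.03)
p(w,W,386,60,.04)
p(d,N,447,400,.0);p(d,N,298,394,0);p(d,N,378,488,0)
p(d,N,430,329,.086)
# widths of base fronts
for a,b in [((411,402),(488,400)),((266,394),(326,394)),((341,488),(413,492))]:
    print(np.linalg.norm(onz(d,N,np.array(a)*S,0)-onz(d,N,np.array(b)*S,0)))
E
```

```text
[[-0.    -0.001  1.     0.525]
 [-1.     0.    -0.     0.   ]
 [-0.    -1.    -0.001  0.208]
 [ 0.     0.     0.     1.   ]]
[0.517 0.208 0.023]
[0.515 0.203 0.03 ]
[0.518 0.124 0.04 ]
[ 0.55  -0.255  0.   ]
[ 0.31  -0.223  0.   ]
[ 0.441 -0.425  0.   ]
[ 0.53  -0.178  0.086]
0.1220356080778438
0.09869890649357707
0.09467129678997273
```

Run:
```python
from h import *
R=down(0)
bot.goto([0.53,-0.13,0.26],R); print(st()); grab("wrist","wh"); grab("scene","sc_h")
bot.goto([0.52,0.25,0.26],R); print(st()); grab("wrist","wm"); grab("side","si_m")
```

```text
(0.92, array([ 0.5298, -0.1295,  0.2595]), array([-0.1,  0.3,  0. ]), 1.001)
(2.43, array([0.5203, 0.2492, 0.2599]), array([ 0.1,  0.7, -0.7]), 1.001)
```

View pics/wh.png

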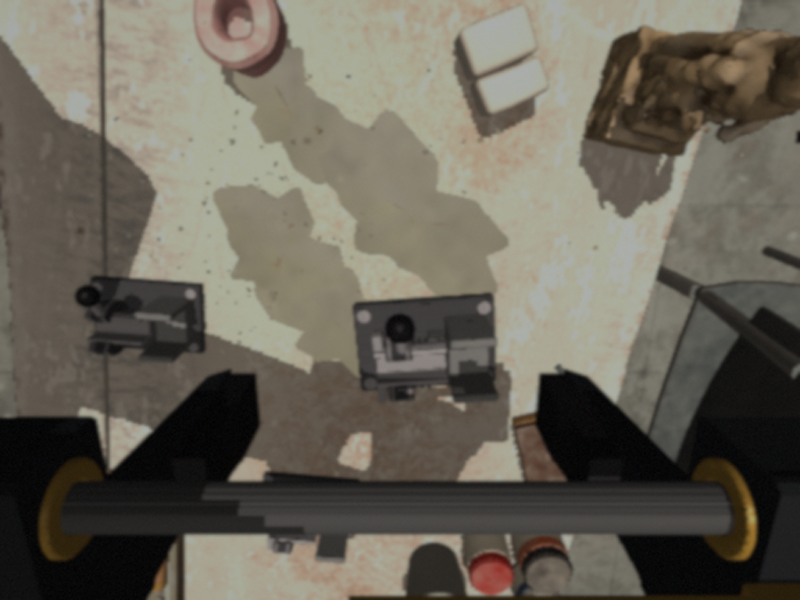

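View pics/wm.png

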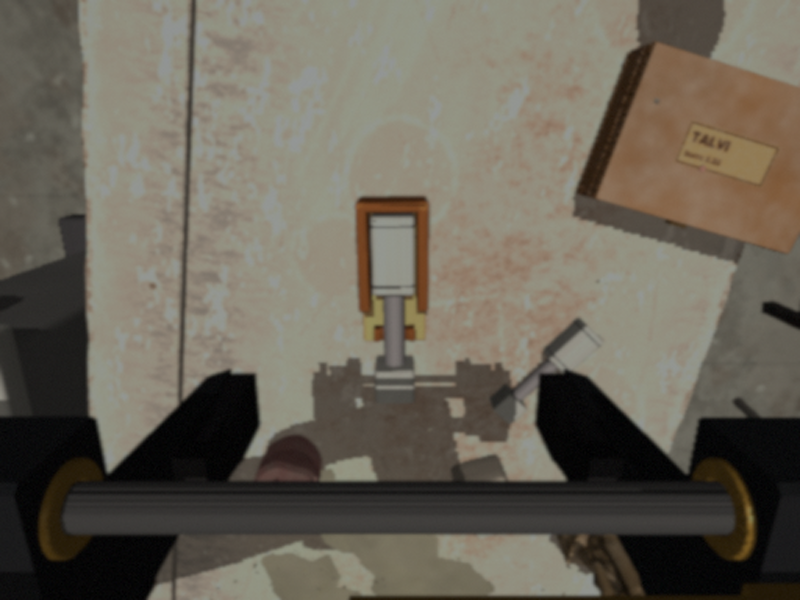

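View pics/si_m.png

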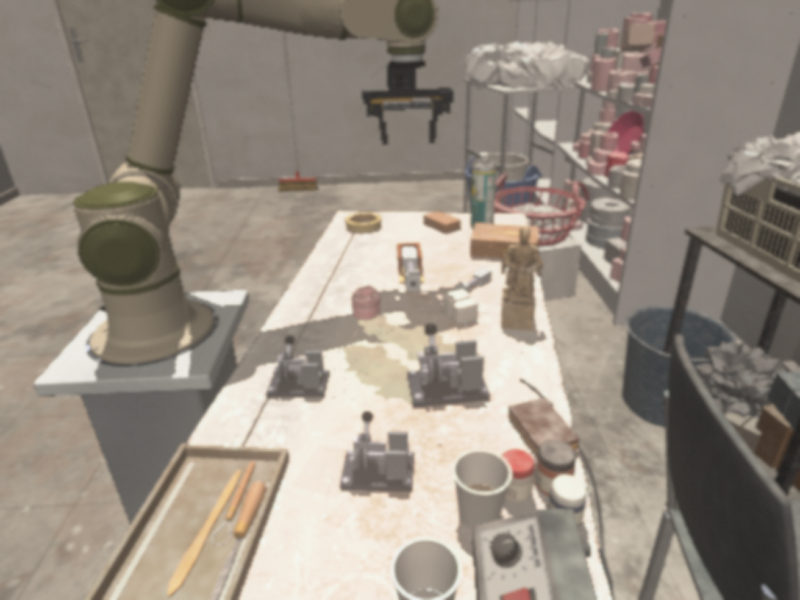

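The wrist view over the holder shows its base corners near (357,303), (493,294) and (362,388), the knob at (400,328) and the cheeks at (470,340-390). The mandrel view shows the pocket from (357,198) to (428,310) and the tail at (393,380). I'll zoom in on both.

Run:
```python
from h import *
for t,(x0,y0,x1,y1) in [("wh",(210,175,340,265)),("wm",(200,115,330,265))]:
    c,M=load(t); f=c["frame"][y0:y1,x0:x1,::-1]
    f=cv2.convertScaleAbs(f,alpha=1.6,beta=10)
    f=cv2.resize(f,None,fx=6 if t=="wh" else 4,fy=6 if t=="wh" else 4,interpolation=cv2.INTER_CUBIC); cv2.imwrite(f"pics/{t}_z.png",f)
```

```text
(no output)
```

View pics/wh_z.png

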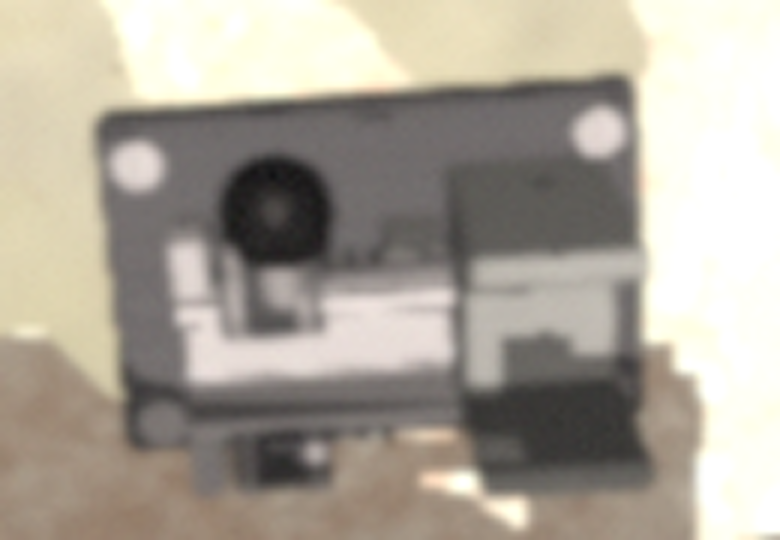

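View pics/wm_z.png

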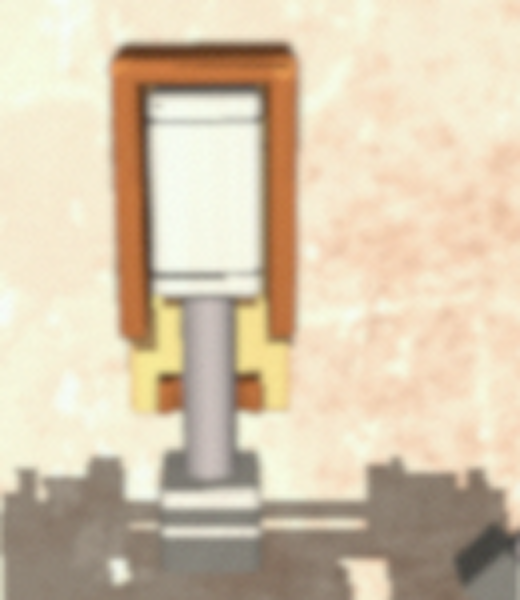

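Run:
```python
from h import *
c,M=load("wh"); print(M[:3,3].round(3))
P=lambda u,v,z: onz(c,M,(210+u/6-.5+.08,175+v/6-.5+.08),z)
for n,u,v,z in [("TL z12",102,117,.012),("TL z0",102,112,.0),("TR z12",630,83,.012),("TR z0",630,78,0),("BL",130,446,.012),("knob",276,210,.086),("bolt1",137,165,.014),("bolt2",600,132,.014),("bolt3",162,424,.014),
 ("ckA",448,170,.073),("ckB",632,160,.073),("ckC",470,255,.073),("ckD",640,247,.073),("ck2a",460,390,.073),("ck2b",625,378,.073),("ck2c",488,487,.073),("ck2d",650,482,.073)]: print(n,P(u,v,z).round(4))
c,M=load("wm"); print(M[:3,3].round(3))
P=lambda u,v,z: onz(c,M,(200+u/4-.5+.12,115+v/4-.5+.12),z)
for n,u,v,z in [("pTL",113,60,.046),("pTR",298,60,.046),("pBL",122,340,.046),("pBR",294,340,.046),("t",161,490,.04),("t",259,490,.04),("t",161,570,.04),("t",259,570,.04),("gripTL",148,90,.04),("gTR",264,90,.04),("gBL",152,297,.04),("gBR",263,297,.04),("neck",209,390,.032),("neck",209,310,.032),("neck",210,460,.032)]: print(n,P(u,v,z).round(4))
```

```text
[ 0.53  -0.052  0.436]
TL z12 [ 0.4922 -0.1869  0.012 ]
TL z0 [ 0.4911 -0.1895  0.    ]
TR z12 [ 0.6106 -0.179   0.012 ]
TR z0 [ 0.6128 -0.1814  0.    ]
BL [ 0.4966 -0.2689  0.012 ]
knob [ 0.5312 -0.1819  0.086 ]
bolt1 [ 0.5    -0.1976  0.014 ]
bolt2 [ 0.6041 -0.1899  0.014 ]
bolt3 [ 0.5045 -0.2622  0.014 ]
ckA [ 0.5646 -0.1784  0.073 ]
ckB [ 0.6003 -0.1764  0.073 ]
ckC [ 0.5694 -0.1961  0.073 ]
ckD [ 0.6028 -0.1945  0.073 ]
ck2a [ 0.5683 -0.2253  0.073 ]
ck2b [ 0.6014 -0.2227  0.073 ]
ck2c [ 0.5746 -0.2471  0.073 ]
ck2d [ 0.6077 -0.246   0.073 ]
[0.521 0.326 0.436]
pTL [0.4895 0.2814 0.046 ]
pTR [0.5437 0.2813 0.046 ]
pBL [0.49   0.1949 0.046 ]
pBR [0.5438 0.1948 0.046 ]
t [0.5011 0.1407 0.04  ]
t [0.5334 0.1407 0.04  ]
t [0.5007 0.1113 0.04  ]
t [0.5336 0.1112 0.04  ]
gripTL [0.4992 0.2719 0.04  ]
gTR [0.534  0.2718 0.04  ]
gBL [0.4993 0.2071 0.04  ]
gBR [0.5342 0.2071 0.04  ]
neck [0.517  0.1729 0.032 ]
neck [0.5171 0.2003 0.032 ]
neck [0.5173 0.1479 0.032 ]
```

Run:
```python
from h import *
c,M=load("wm")
for n,u,v,z in [("edge",85,250,0),("crack",187,250,0),("la",500,402,.01),("la2",580,325,.02),("mouldtop",290,450,.05),("box",578,200,0)]: print(n,onz(c,M,(u*S,v*S),z).round(3))
c,M=load("wrist1")
for n,u,v,z in [("rmould",240,218,.053),("pair",517,255,.045),("fig",650,290,.0)]: print(n,onz(c,M,(u*S,v*S),z).round(3))
c,M=load("wh")
for n,u,v,z in [("rmould",238,32,.053),("pairlow",500,100,.045),("fig",590,150,.0),("smallholder r",200,350,.0)]: print(n,onz(c,M,(u*S,v*S),z).round(3))
```

```text
edge [0.251 0.236 0.   ]
crack [0.339 0.236 0.   ]
la [0.615 0.095 0.01 ]
la2 [0.677 0.174 0.02 ]
mouldtop [0.427 0.07  0.05 ]
box [0.671 0.278 0.   ]
rmould [0.424 0.029 0.053]
pair [0.605 0.003 0.045]
fig [ 0.721 -0.034  0.   ]
rmould [0.423 0.017 0.053]
pairlow [ 0.603 -0.025  0.045]
fig [ 0.686 -0.06   0.   ]
smallholder r [ 0.349 -0.236  0.   ]
```

Run:
```python
from h import *
R=down(0)
bot.command_gripper(0.68,60)
bot.goto([0.517,0.126,0.10],R); print(st())
print(bot.movel([0.517,0.126,0.013],rate=0.1,force_limit=15),st())
bot.command_gripper(0.0,60); print(st())
bot.movel([0.517,0.126,0.14],rate=0.12); print(st())
grab("side","s2"); grab("wrist","w2")
```

```text
(3.94, array([0.5179, 0.1265, 0.1012]), array([-0. , -0.1,  0.1]), 0.683)
False (4.96, array([0.5174, 0.1261, 0.0136]), array([-0.8,  0.1, -0.2]), 0.682)
(5.91, array([0.517, 0.126, 0.013]), array([-0.1, -0.4,  0.9]), 0.006)
(7.12, array([0.5166, 0.126 , 0.1393]), array([0.3, 0.4, 0.5]), 0.006)
```

View pics/s2.png

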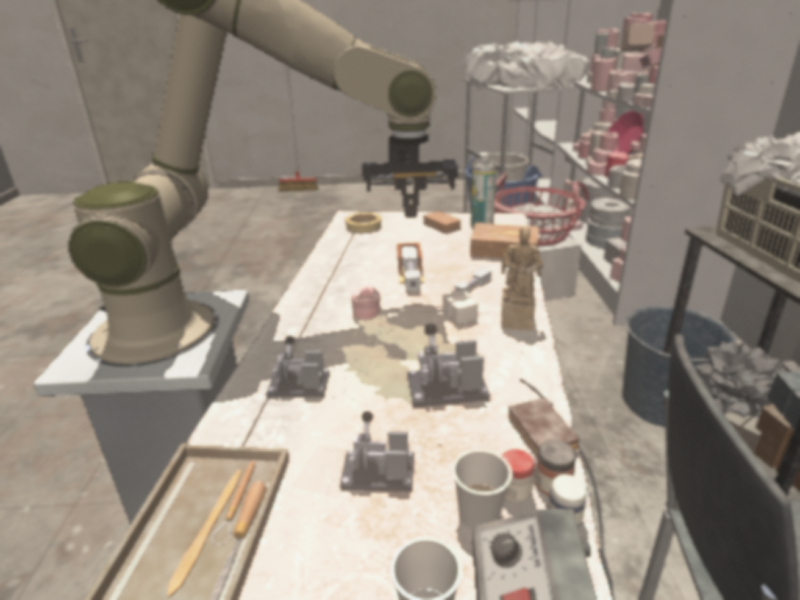

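View pics/w2.png

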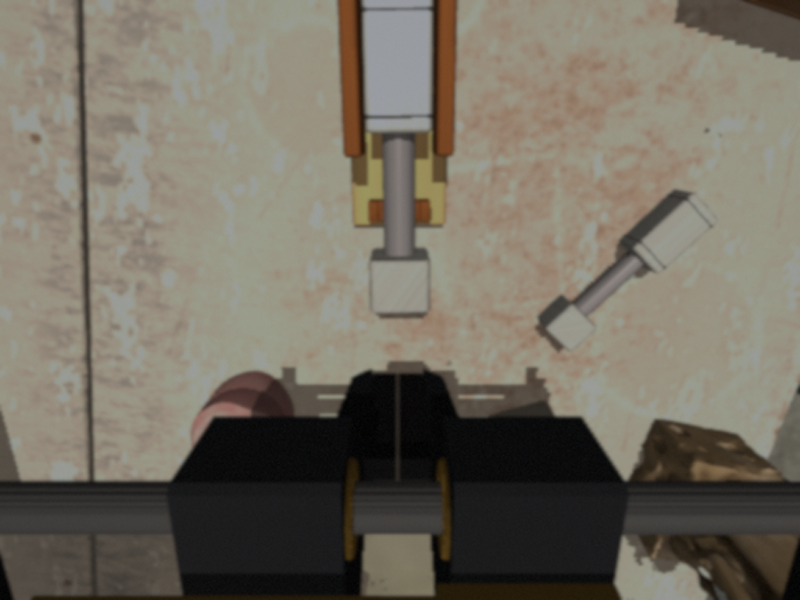

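The gripper closed empty (opening 0.006): the tail is still in the cradle, at w2 (400,285). I'll recheck the geometry.

Run:
```python
from h import *
c,M=load("w2"); print(M.round(3))
for u,v in [(372,257),(428,257),(372,314),(428,314)]: print(onz(c,M,(u*S,v*S),.04).round(4))
w,W=load("wm"); 
print("wrist1 tail far edge",onz(*load("wrist1"),(386*S,88*S),.04), onz(*load("wrist1"),(386*S,30*S),.04))
s,N=load("s2")
for t in ["scene1","side1","s2","sc_h"]:
    c,M=load(t); 
    u,v=proj(c,M,np.array([.517,.126,.04])); print(t,u/S,v/S)
for t,(x0,y0,x1,y1),k in [("s2",(235,140,295,200),9),("sc_h",(170,210,240,275),8)]:
    c,M=load(t); f=c["frame"][y0:y1,x0:x1,::-1]
    cv2.imwrite(f"pics/{t}_z.png",cv2.resize(f,None,fx=k,fy=k,interpolation=cv2.INTER_CUBIC))
```

```text
[[ 1.     0.     0.003  0.517]
 [-0.001  0.953  0.301  0.203]
 [-0.003 -0.302  0.953  0.316]
 [ 0.     0.     0.     1.   ]]
[0.5029 0.142  0.04  ]
[0.5335 0.142  0.04  ]
[0.5023 0.1091 0.04  ]
[0.534  0.1091 0.04  ]
wrist1 tail far edge [0.51796801 0.10779127 0.04      ] [0.51821701 0.14012675 0.04      ]
scene1 345.1290897755658 352.9839587272926
side1 412.7129267304869 272.82271291393243
s2 412.7129267304869 272.82271291393243
sc_h 345.1290897755658 352.9839587272926
```

View pics/s2_z.png

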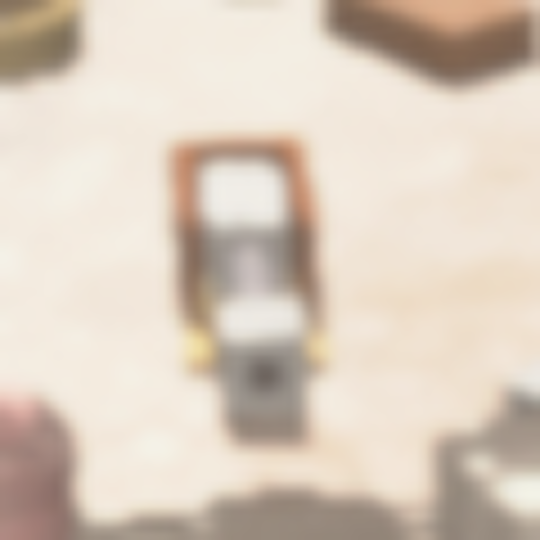

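View pics/sc_h_z.png

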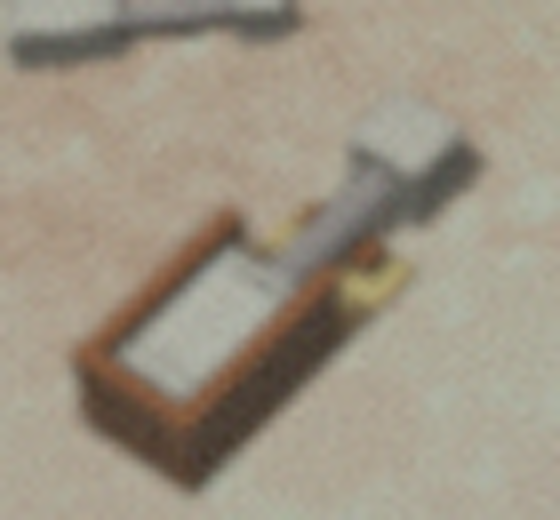

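Run:
```python
from h import *
c,M=load("s2")
for z in [.12,.139,.158,.17]: print(z,(proj(c,M,np.array([.517,.126,z]))/S).round(1))
c,M=load("side1")
for z in [.19,.208,.23,.24]: print(z,(proj(c,M,np.array([.525,0,z]))/S).round(1))
for t,(x0,y0,x1,y1),k in [("s2",(225,95,305,145),8),("side1",(225,80,325,140),8)]:
    c,M=load(t); f=c["frame"][y0:y1,x0:x1,::-1]
    cv2.imwrite(f"pics/{t}_t.png",cv2.resize(f,None,fx=k,fy=k,interpolation=cv2.INTER_CUBIC))
```

```text
0.12 [412.  238.6]
0.139 [411.9 230.2]
0.158 [411.7 221.6]
0.17 [411.6 216.1]
0.19 [419.3 229.5]
0.208 [419.2 220.3]
0.23 [419.  208.8]
0.24 [419.  203.5]
```

View pics/s2_t.png

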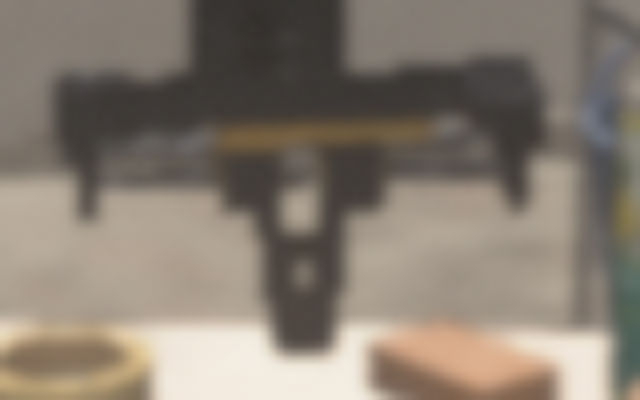

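View pics/side1_t.png

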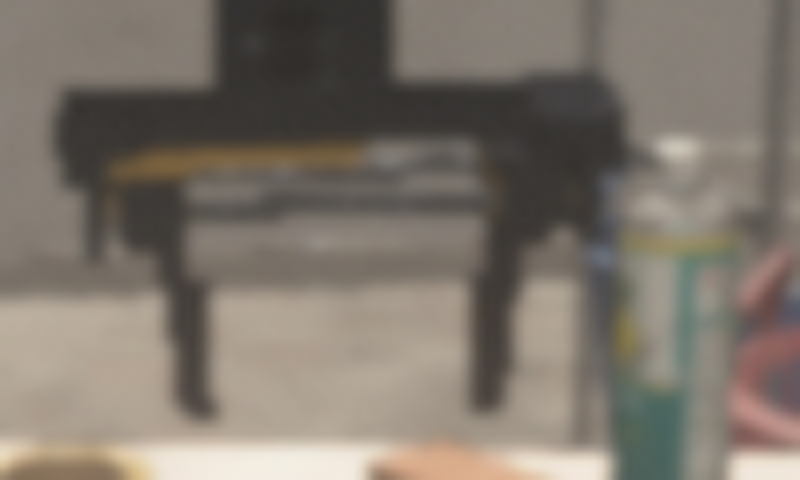

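Two independent views, the side image and the wrist finger spacing, put the real fingertips about 30 mm above the reported TCP. That explains the miss: the tips closed at z≈0.044, just over the tail top at 0.040. I'll calibrate this with a gentle touch on the bare bench.

Run:
```python
from h import *
R=down(0)
bot.movel([0.44,0.15,0.0],rate=0.2); print(st())
print(bot.movel([0.44,0.15,-0.045],rate=0.03,force_limit=4),st())
bot.movel([0.44,0.15,0.02],rate=0.2); print(st())
```

```text
(8.18, array([0.4409, 0.1499, 0.0007]), array([-0.3, -0.3,  0. ]), 0.001)
True (9.16, array([ 0.4399,  0.15  , -0.03  ]), array([-2.1,  0.2,  8.9]), 0.002)
(9.56, array([0.4401, 0.15  , 0.0198]), array([-0.3,  0.2, -1.2]), 0.009)
```

Contact came at a reported z of −0.030, so the tips are 29.5 mm above the TCP. I'll use that offset for the tail grasp.

```bash
cat >> h.py <<'E'
H=0.0295
def P(x,y,tip): return [x,y,tip-H]
E
python3 - <<'E'
from h import *
R=down(0)
bot.command_gripper(0.68,60)
bot.movel(P(.44,.15,.11),rate=.2)
bot.movel(P(0.5175,0.127,0.07),rate=0.2)
print(bot.movel(P(0.5175,0.127,0.013),rate=0.08,force_limit=12),st())
bot.command_gripper(0.0,60); print(st())
bot.movel(P(0.5175,0.127,0.085),rate=0.1); print(st())
grab("side","s3"); grab("wrist","w3")
E
```

```text
False (12.45, array([ 0.5178,  0.127 , -0.0161]), array([-0.9, -0.7, -1. ]), 0.677)
(12.97, array([ 0.5176,  0.127 , -0.0164]), array([-0.8, -0.5,  1. ]), 0.378)
(13.83, array([0.517 , 0.127 , 0.0549]), array([-0.5,  0.2, -1.6]), 0.38)
```

View pics/w3.png

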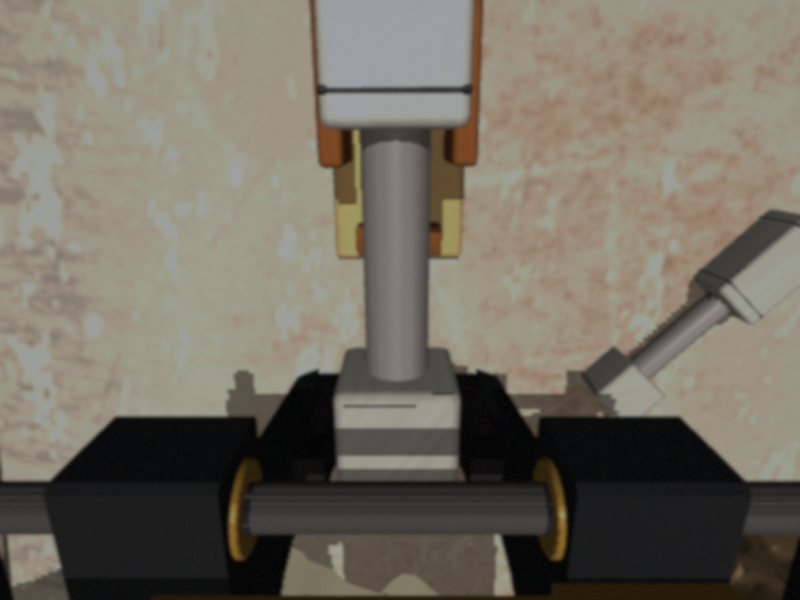

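View pics/s3.png

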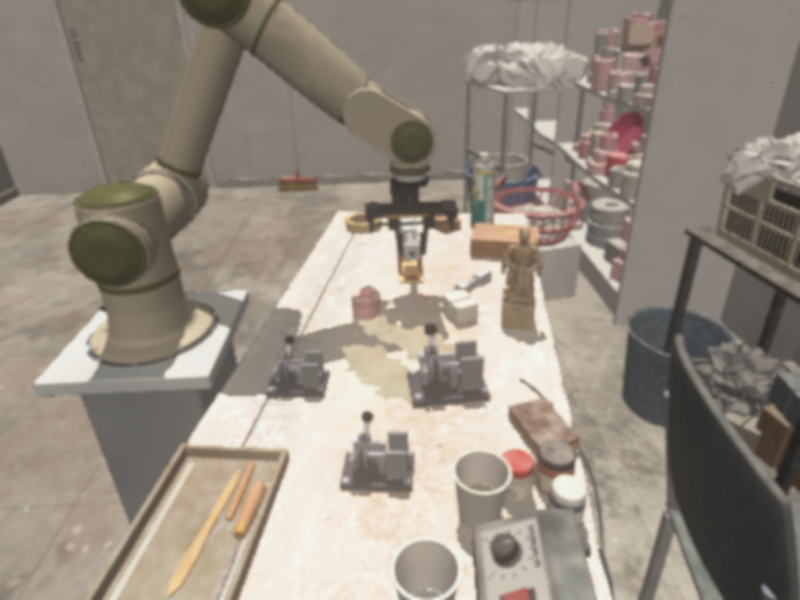

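The mandrel is held: the opening of 0.38 matches 34 mm, and the grip end is level and clear of the pocket in w3. Next I'll set it down turned towards the holder's heading, then look at the holder from two opposite orientations.

Run:
```python
from h import *
a=.067; R=down(np.pi/2+a)
m=np.array([.41,.14]); g=m+.047*np.array([np.cos(a),np.sin(a)])
bot.goto(P(*g,.13),R); print(st())
bot.movel(P(*g,.022),rate=.12)
print(bot.movel(P(*g,.0065),rate=.03,force_limit=6),st())
bot.command_gripper(0.7,60); print(st())
bot.sleep(.1)
bot.movel(P(*g,.12),rate=.2)
bot.goto([.53,-.16,.24],down(0)); grab("wrist","wh2");print(st())
bot.goto([.53,-.28,.24],down(np.pi)); grab("wrist","wh3");print(st())
grab("scene","sc4")
```

```text
(15.36, array([0.457 , 0.1431, 0.1004]), array([ 0.5, -1. , -2.6]), 0.381)
True (16.88, array([ 0.4568,  0.1431, -0.0213]), array([-1.2,  0.2,  6.6]), 0.378)
(17.47, array([ 0.4564,  0.1431, -0.0216]), array([ 0.7, -0.3,  0.6]), 0.7)
(19.62, array([ 0.5299, -0.159 ,  0.2392]), array([ 1.1,  0.3, -1. ]), 0.696)
(22.18, array([ 0.53  , -0.2799,  0.24  ]), array([0.7, 0.4, 0.4]), 0.703)
```

View pics/wh2.png

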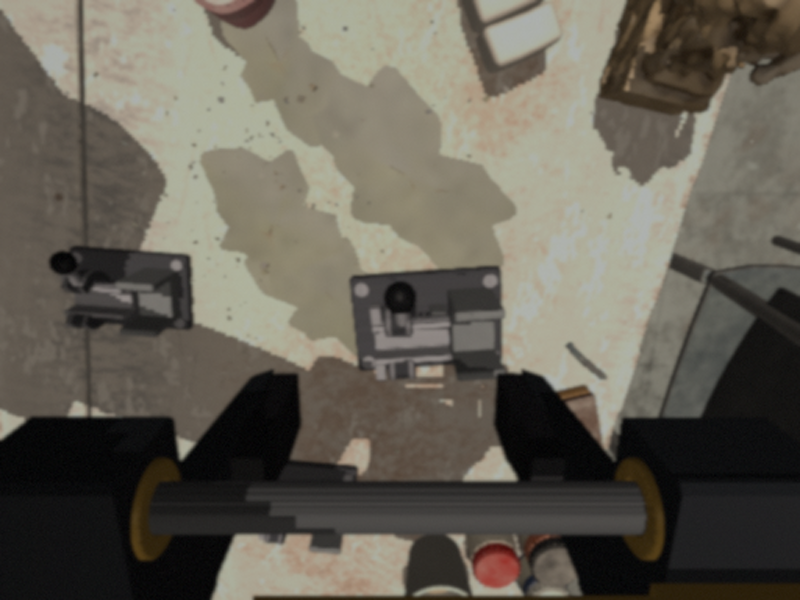

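View pics/wh3.png

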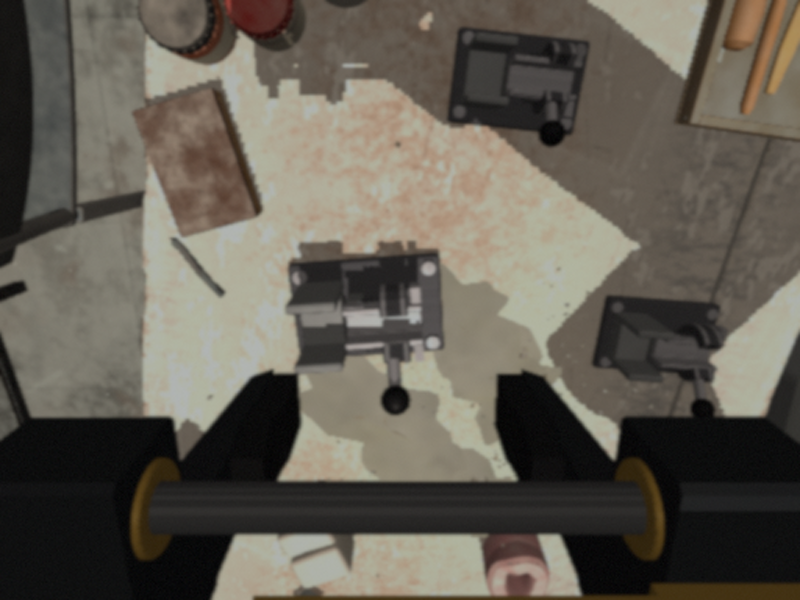

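View pics/sc4.png

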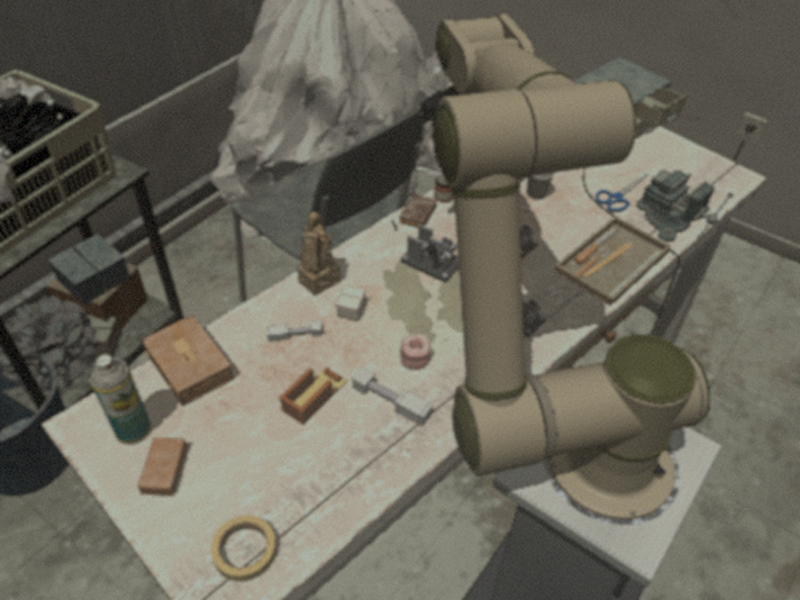

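The mandrel lies on the bench at scene (392,392). The knob is at (400,297) in wh2 and (395,400) in wh3. I'll zoom in to triangulate the holder features across both views.

Run:
```python
from h import *
for t,(x0,y0,x1,y1) in [("wh2",(215,165,345,250)),("wh3",(175,155,300,270))]:
    c,M=load(t); f=c["frame"][y0:y1,x0:x1,::-1]
    f=cv2.convertScaleAbs(f,alpha=1.8,beta=15); k=6 if t=="wh2" else 5
    cv2.imwrite(f"pics/{t}_z.png",cv2.resize(f,None,fx=k,fy=k,interpolation=cv2.INTER_CUBIC))
```

```text
(no output)
```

View pics/wh2_z.png

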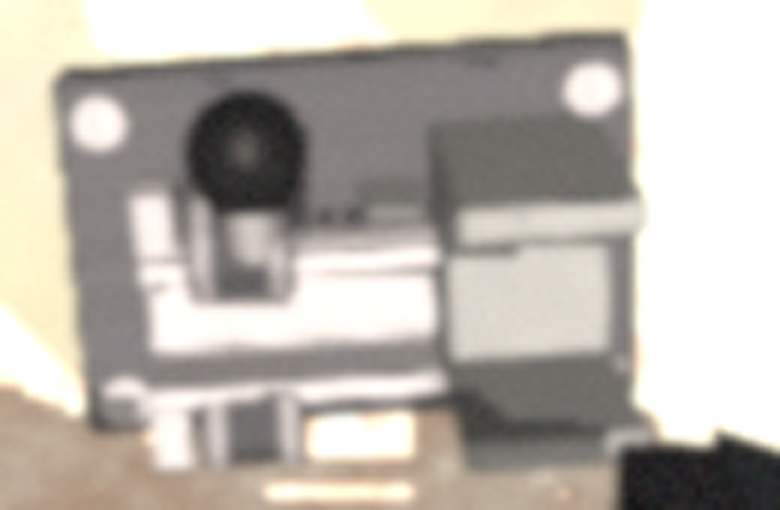

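View pics/wh3_z.png

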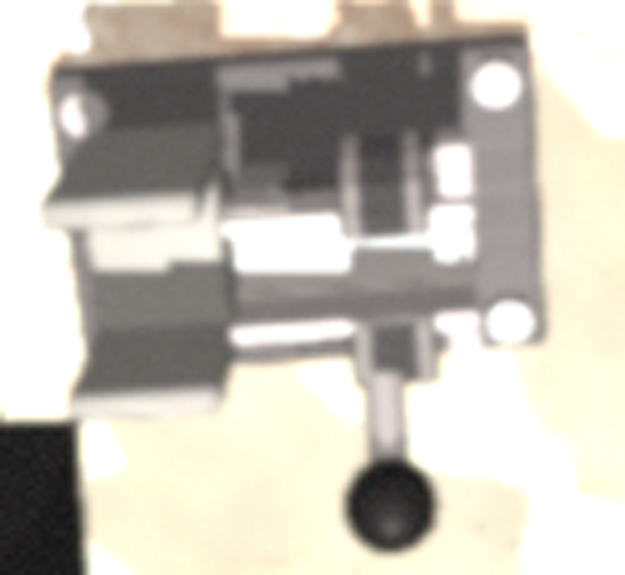

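Run:
```python
from h import *
A=load("wh2");B=load("wh3")
pa=lambda u,v:(215+u/6-.42,165+v/6-.42); pb=lambda u,v:(175+u/5-.4,155+v/5-.4)
T={}
for n,a,b in [("knob",(246,152),(391,504)),("boltF+",(98,124),(509,321)),("boltF-",(125,393),(496,84)),("ck+ outF",(458,210),(220,407)),("ck+ outB",(642,197),(75,412)),("ck+ inF",(462,240),(222,388)),("ck- outF",(470,465),(215,200))]:
    r=[ray(*A,pa(*a)),ray(*B,pb(*b))]; X=tri(r); T[n]=X
    print(n,X.round(4),[np.round(np.linalg.norm(np.cross(X-p,d/np.linalg.norm(d))),4) for p,d in r])
print("bolt a/b on z.014:")
for n,a,b in [("F+",(98,124),(509,321)),("F-",(125,393),(496,84)),("B+",(593,89),None)]:
    print(n,onz(*A,pa(*a),.013).round(4), onz(*B,pb(*b),.013).round(4) if b else "")
for n,a,b,z in [("knob",(246,152),(391,504),.086),("c+oF",(458,210),(220,407),.073),("c+oB",(642,197),(75,412),.073),("c-oF",(470,465),(210,200),.073),("c-oB",(640,450),(45,222),.073)]: print(n,onz(*A,pa(*a),z).round(4),onz(*B,pb(*b),z).round(4))
# mandrel in scene
```

```text
knob [ 0.5313 -0.182   0.0862] [np.float64(0.0002), np.float64(0.0002)]
boltF+ [ 0.5003 -0.1973  0.0154] [np.float64(0.0003), np.float64(0.0003)]
boltF- [ 0.5047 -0.2603  0.0122] [np.float64(0.0002), np.float64(0.0002)]
ck+ outF [ 0.5705 -0.1981  0.0697] [np.float64(0.0002), np.float64(0.0002)]
ck+ outB [ 0.6045 -0.1961  0.068 ] [np.float64(0.0001), np.float64(0.0001)]
ck+ inF [ 0.5705 -0.2034  0.0711] [np.float64(0.0005), np.float64(0.0005)]
ck- outF [ 0.572  -0.2487  0.0719] [np.float64(0.002), np.float64(0.002)]
bolt a/b on z.014:
F+ [ 0.4999 -0.198   0.013 ] [ 0.5004 -0.1964  0.013 ]
F- [ 0.5046 -0.26    0.013 ] [ 0.505  -0.2605  0.013 ]
B+ [ 0.6043 -0.1902  0.013 ] 
knob [ 0.5311 -0.182   0.086 ] [ 0.5314 -0.1818  0.086 ]
c+oF [ 0.5699 -0.197   0.073 ] [ 0.5704 -0.1996  0.073 ]
c+oB [ 0.6034 -0.1944  0.073 ] [ 0.6035 -0.1984  0.073 ]
c-oF [ 0.574  -0.2482  0.073 ] [ 0.571  -0.2492  0.073 ]
c-oB [ 0.6061 -0.245   0.073 ] [ 0.6074 -0.2441  0.073 ]
```

Knob, bolts and cheeks agree: the holder origin is at (0.5442, −0.2261) to within about 1 mm, yaw 0.070. I'll look at the mandrel on the bench before taking its grip.

Run:
```python
from h import *
bot.goto([.40,.14,.17],down(np.pi/2+.07)); grab("wrist","w5");print(st(),np.round(readout.get_obs()["joint_positions"],2))
```

```text
(25.65, array([0.4001, 0.1399, 0.17  ]), array([ 0. ,  0.3, -0.1]), 0.702) [ 0.06  0.13  1.84  0.    1.18 -1.58]
```

View pics/w5.png

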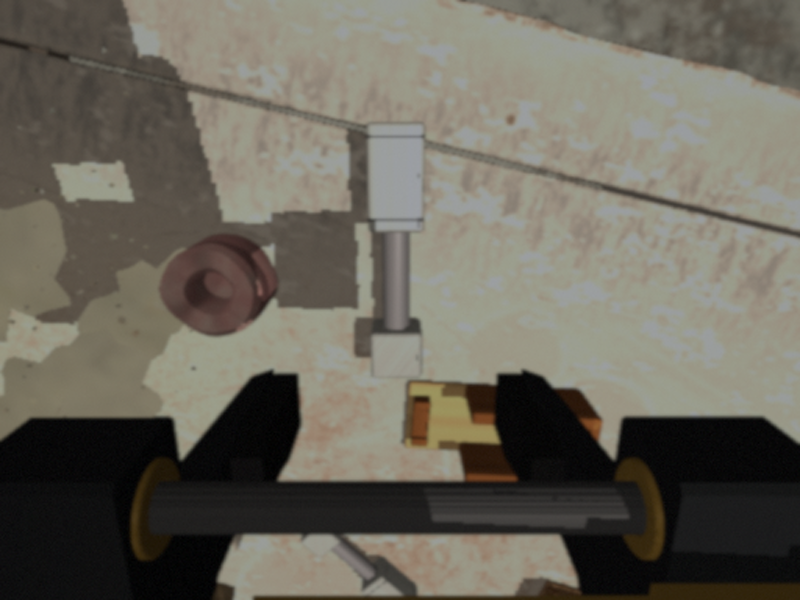

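Run:
```python
from h import *
c,M=load("w5")
for n,u,v in [("gripend",396,137),("gripL",368,180),("gripR",424,180),("gripin",398,229),("tailin",397,328),("tailend",397,376)]: print(n,onz(c,M,(u*S,v*S),.034).round(4))
```

```text
gripend [0.3207 0.1329 0.034 ]
gripL [0.346 0.118 0.034]
gripR [0.3437 0.1511 0.034 ]
gripin [0.3738 0.1378 0.034 ]
tailin [0.4379 0.1415 0.034 ]
tailend [0.4719 0.1439 0.034 ]
```

```bash
cat >> h.py <<'E'
HA=.070; HO=np.array([.5442,-.2261])
def hw(x,y): return HO+np.array([np.cos(HA)*x-np.sin(HA)*y, np.sin(HA)*x+np.cos(HA)*y])
E
python3 - <<'E'
from h import *
R=down(np.pi/2+HA)
g=(.3462,.1352)
bot.goto(P(*g,.06),R)
print(bot.movel(P(*g,.0045),rate=.08,force_limit=12),st())
bot.command_gripper(0,60); print(st())
bot.movel(P(*g,.13),rate=.2)
q=hw(-4-.0,0)  # check
x=hw(-.066,0)
bot.goto(P(*x,.125),R); print(st(), x)
grab("wrist","w6"); grab("scene","sc6"); grab("side","s6")
E
```

```text
False (27.14, array([ 0.3466,  0.1352, -0.0246]), array([ 0.1, -0.9,  0.4]), 0.7)
(27.68, array([ 0.3463,  0.1352, -0.0249]), array([-0.4,  0.4,  4.2]), 0.385)
(29.9, array([ 0.4784, -0.2296,  0.0954]), array([-0.8, -0.2, -1.9]), 0.381) [ 0.47836163 -0.23071623]
```

View pics/w6.png

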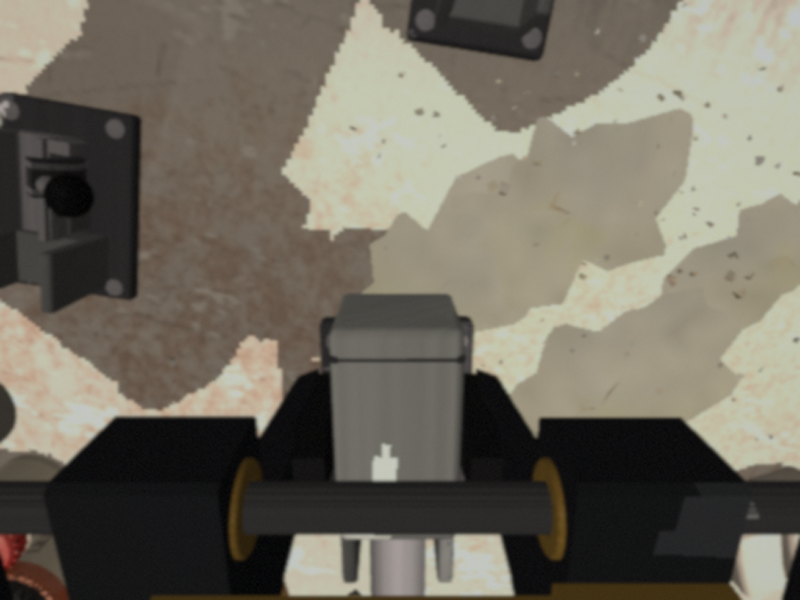

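View pics/s6.png

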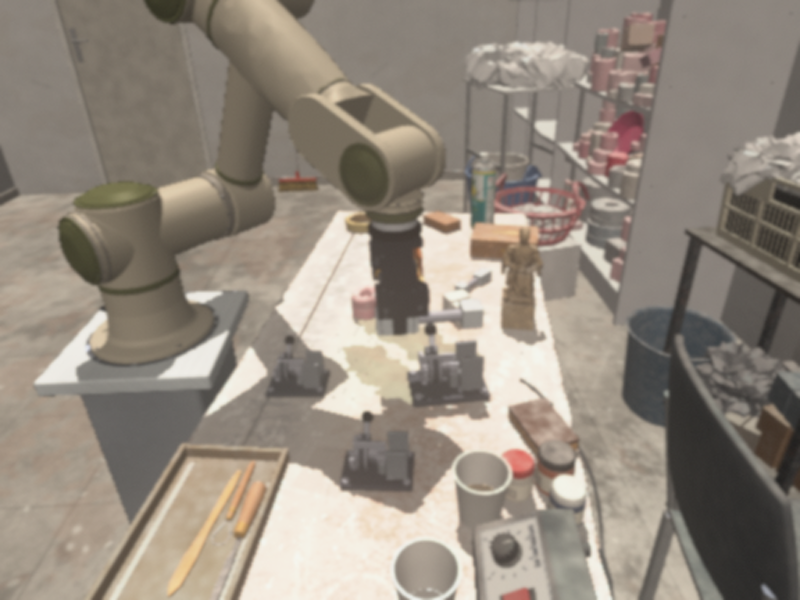

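Run:
```python
from h import *
c,M=load("s6"); y0,x0,y1,x1=180,235,240,325
f=c["frame"][y0:y1,x0:x1,::-1]; cv2.imwrite("pics/s6_z.png",cv2.resize(f,None,fx=8,fy=8,interpolation=cv2.INTER_CUBIC))
e=hw(.061,-.017); print("expected tail end near top/bot px", [((proj(c,M,np.r_[e,z])-[x0,y0])*8).round(0) for z in (.1545,.1205)])
e=hw(.029,-.017); print("tail start", [((proj(c,M,np.r_[e,z])-[x0,y0])*8).round(0) for z in (.1545,.1205)])
```

```text
expected tail end near top/bot px [array([602., 143.]), array([596., 242.])]
tail start [array([493., 151.]), array([490., 251.])]
```

View pics/s6_z.png

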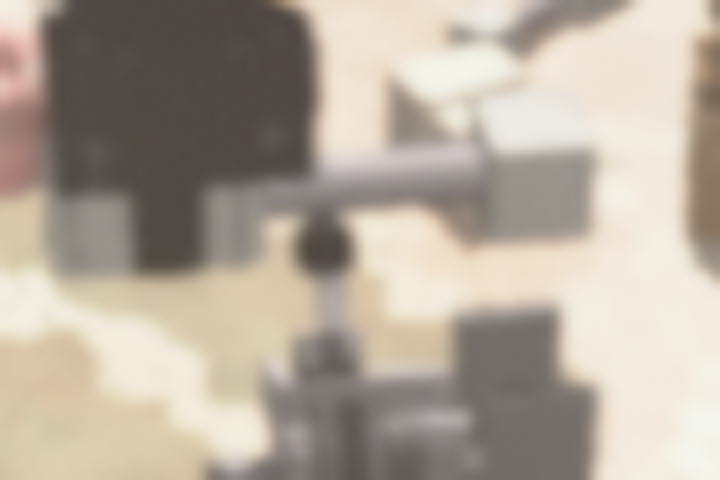

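Run:
```python
from h import *
x=hw(-.065,0)
bot.movel(P(*x,.072),rate=.1); print(st())
print(bot.movel(P(*x,.0372),rate=.04,force_limit=10),st())
grab("side","s7")
```

```text
(30.73, array([ 0.4797, -0.2308,  0.043 ]), array([ 0.4, -0.8, -2.3]), 0.377)
False (31.75, array([ 0.4795, -0.2307,  0.008 ]), array([-0.7,  1.1,  0.3]), 0.382)
```

View pics/s7.png

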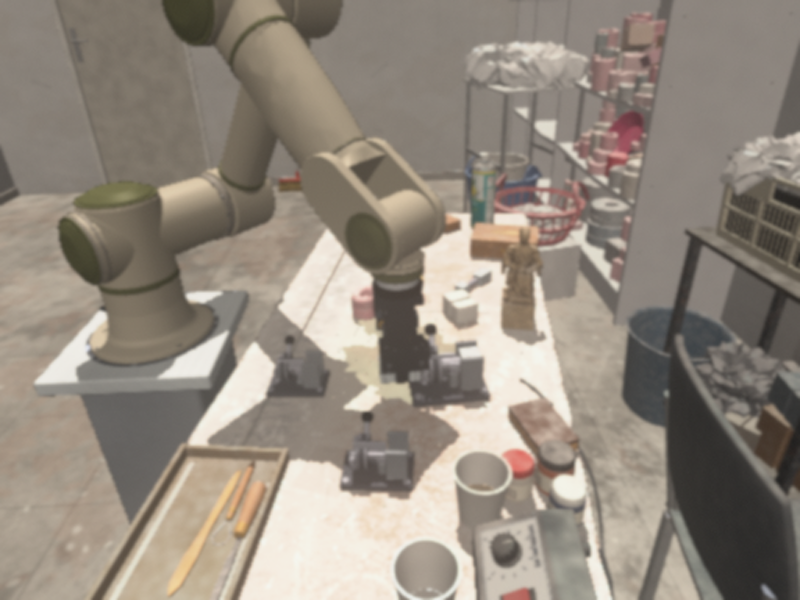

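It sank to seat depth without resistance and its weight came off. Releasing and checking from above.

Run:
```python
from h import *
bot.command_gripper(0.65,60); print(st())
x=hw(-.065,0)
bot.movel(P(*x,.14),rate=.2)
bot.goto([.53,-.15,.19],down(HA)); grab("wrist","w8"); grab("side","s8"); print(st())
```

```text
(32.33, array([ 0.4794, -0.2307,  0.0077]), array([ 0.5, -0.3, -0.3]), 0.647)
(34.63, array([ 0.5298, -0.1501,  0.1896]), array([ 0.1, -0.3,  0. ]), 0.648)
```

View pics/w8.png

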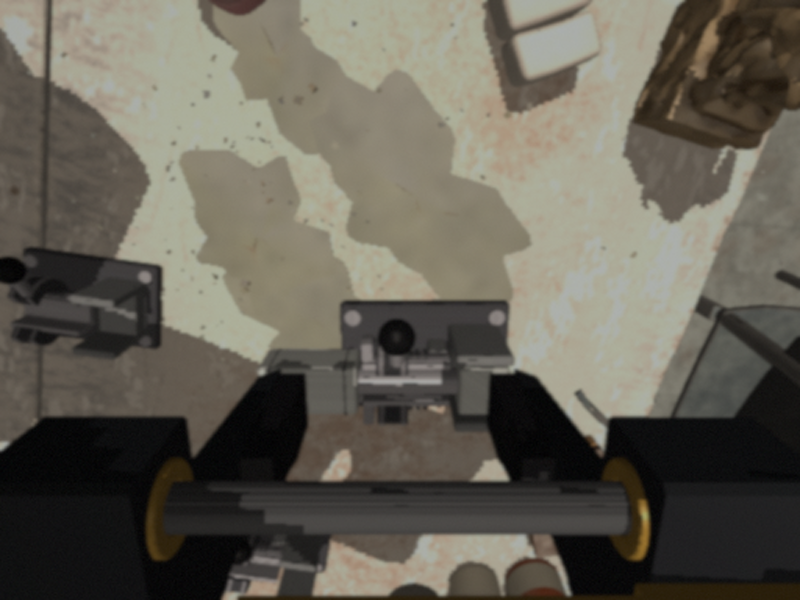

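View pics/s8.png

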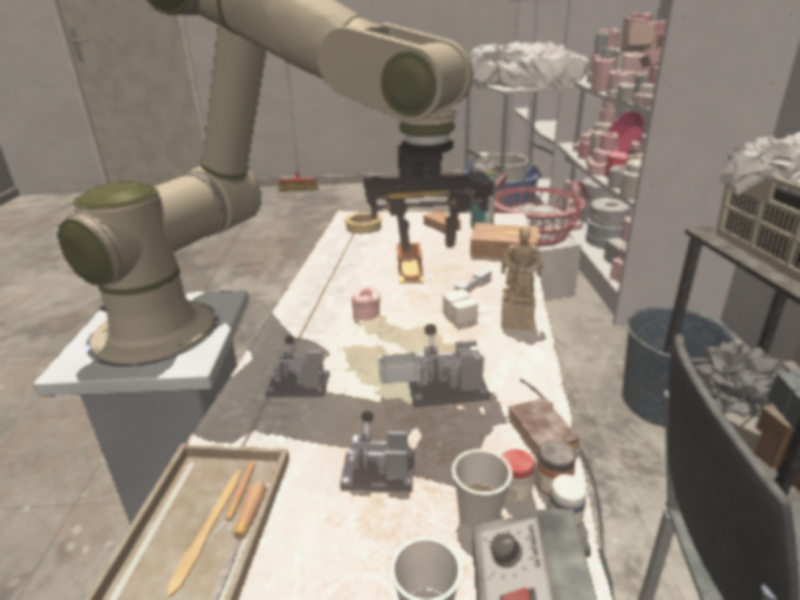

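Run:
```python
from h import *
c,M=load("w8")
def inv(p): d=p[:2]-HO; return np.array([np.cos(HA)*d[0]+np.sin(HA)*d[1],-np.sin(HA)*d[0]+np.cos(HA)*d[1]])*1e3
print("knob",onz(c,M,(397*S,337*S),.086).round(4),inv(onz(c,M,(397*S,337*S),.086)).round(1))
for n,u,v in [("gripin",357,385),("tailstart",457,385),("tailend",490,385)]: print(n,inv(onz(c,M,(u*S,v*S),.067)).round(1))
s,N=load("s8"); 
f=s["frame"][200:260,235:325,::-1]; cv2.imwrite("pics/s8_z.png",cv2.resize(f,None,fx=8,fy=8,interpolation=cv2.INTER_CUBIC))
for x in (-.101,-.037): print(((proj(s,N,np.r_[hw(x,-.017),.0665])-[235,200])*8).round(0))
```

```text
knob [ 0.5318 -0.1824  0.086 ] [-9.3 44.4]
gripin [-35.   4.]
tailstart [29.1  4. ]
tailend [50.3  4.1]
[ 59. 279.]
[270. 260.]
```

View pics/s8_z.png

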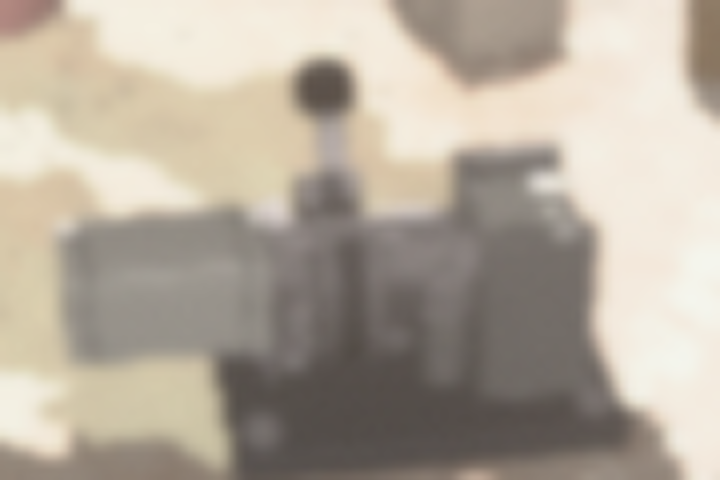

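The mandrel is seated within about 2 mm lengthwise, and the knob is confirmed near (0.5314, −0.182). Next I'll grasp the knob with the jaws along the holder axis, pull back and check.

```bash
cat >> h.py <<'E'
def kn(x,th,dz=-.016):
    q=hw(x,.058*np.sin(th)); return P(*q,.050+.058*np.cos(th)+dz)
E
python3 - <<'E'
from h import *
R=down(HA)
bot.command_gripper(0.5,30)
bot.goto(kn(-.0097,.893,.03),R)
print(bot.movel(kn(-.0097,.893),rate=.08,force_limit=8),st())
bot.command_gripper(0,40); print(st())
bot.movel(kn(-.0097+.0137,.893),rate=.04); bot.sleep(.1); print(st(), hw(1,0)-HO)
grab("side","s9"); grab("wrist","w9")
E
```

```text
False (36.27, array([ 0.5317, -0.1819,  0.0413]), array([0.2, 0.1, 0.3]), 0.499)
(36.77, array([ 0.5315, -0.1818,  0.0411]), array([-0.2, -0.3,  1.1]), 0.224)
(37.36, array([ 0.5432, -0.1803,  0.0403]), array([-9.7,  1. ,  2.8]), 0.219) [0.997551   0.06994285]
```

View pics/w9.png

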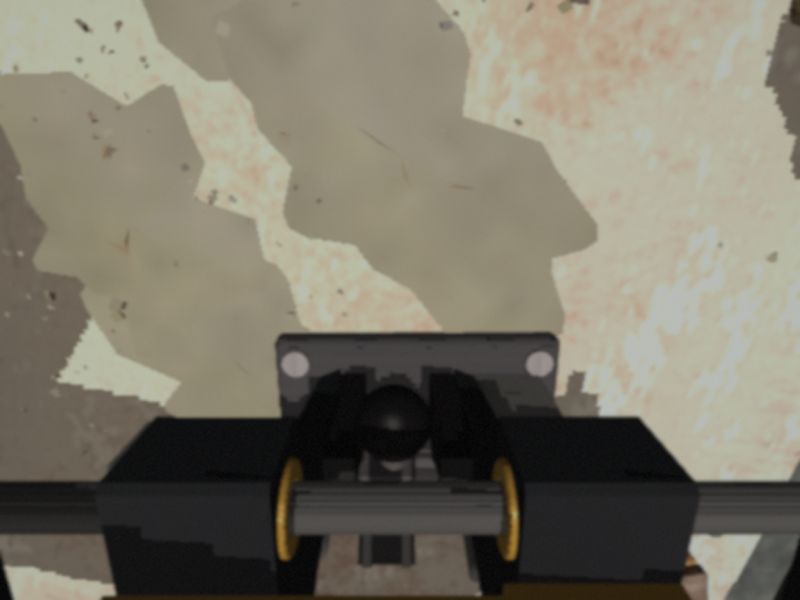

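View pics/s9.png

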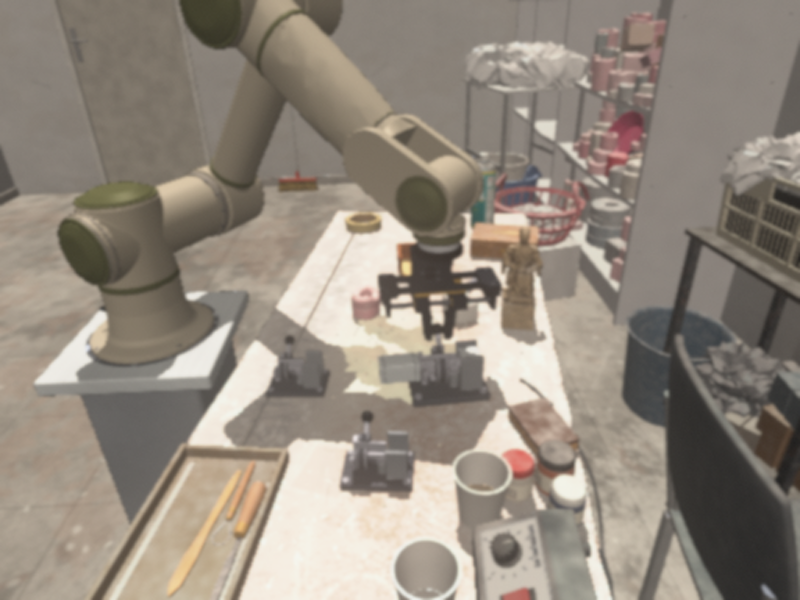

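The collar is pulled back about 11.8 mm with −9.7 N on the tool, which matches the spring. I'll pull 1.8 mm further and swing over.

Run:
```python
from h import *
x=-.0097+.0155
bot.movel(kn(x,.893),rate=.03); print(st())
for th in np.linspace(.893,-.905,10)[1:]:
    try:
        r=bot.movel(kn(x,th),rate=.1,force_limit=20)
    except Exception as e: print("ERR",e); break
    s=st(); print(round(th,2),r,s[0],s[1],s[2],s[3], "ideal",np.round(kn(x,th),4))
    if r: break
grab("side","s10"); grab("wrist","w10")
```

```text
(37.71, array([ 0.5449, -0.1801,  0.0403]), array([-10.3,   1.4,   3.5]), 0.221)
0.69 False 37.98 [ 0.5451 -0.188   0.0482] [-10.1   3.3   0.3] 0.223 ideal [ 0.5474 -0.1887  0.0491]
0.49 False 38.24 [ 0.5457 -0.1978  0.0545] [-10.    1.9   0.5] 0.224 ideal [ 0.5481 -0.1983  0.0556]
0.29 False 38.51 [ 0.5464 -0.2085  0.0588] [-10.2   0.8  -0.6] 0.223 ideal [ 0.5488 -0.2089  0.06  ]
0.09 False 38.77 [ 0.5472 -0.2199  0.0608] [-10.6  -0.3  -0.4] 0.222 ideal [ 0.5496 -0.2203  0.0622]
-0.11 False 39.04 [ 0.5479 -0.2314  0.0606] [-10.2   0.5  -2.2] 0.221 ideal [ 0.5504 -0.2318  0.0622]
-0.31 False 39.31 [ 0.5487 -0.2426  0.0581] [-10.3   0.   -1.8] 0.22 ideal [ 0.5512 -0.2431  0.0598]
-0.51 False 39.58 [ 0.5494 -0.2534  0.0534] [-9.6 -0.5 -2.1] 0.221 ideal [ 0.552  -0.2537  0.0552]
-0.71 False 39.84 [ 0.5504 -0.2631  0.0474] [-10.2  -0.3   0.2] 0.215 ideal [ 0.5526 -0.2632  0.0487]
-0.9 False 40.11 [ 0.5512 -0.2715  0.0394] [-10.7  -1.4   1.9] 0.214 ideal [ 0.5532 -0.2712  0.0403]
```

View pics/s10.png

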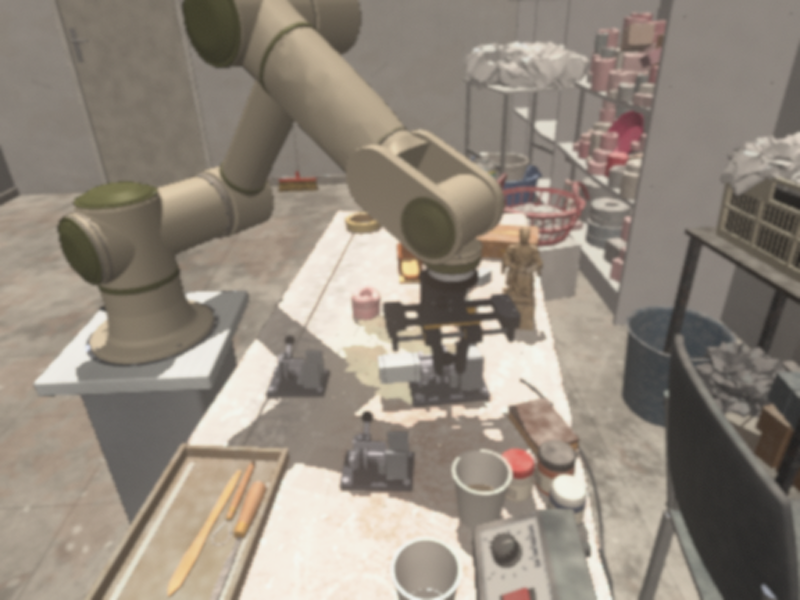

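View pics/w10.png

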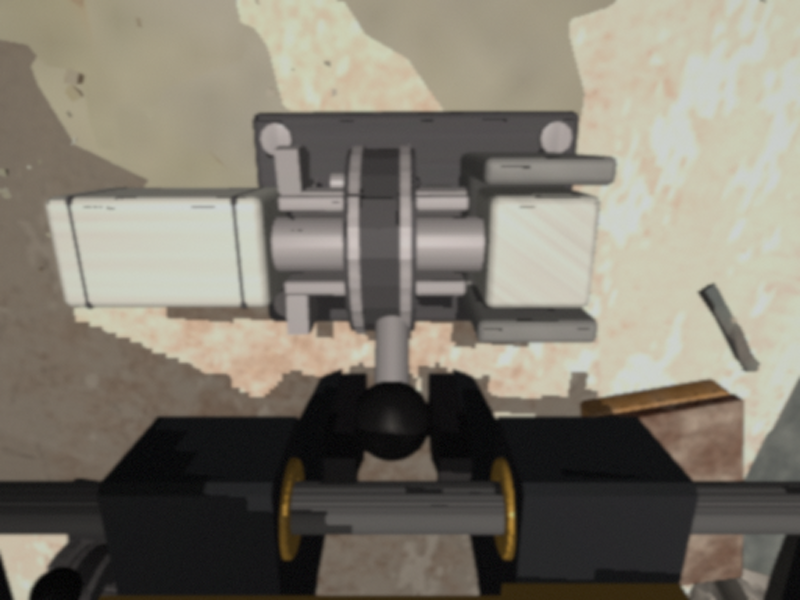

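The collar is turned over, with the closed ring above the neck in w10 and the mandrel in place. Now I'll let it come home.

Run:
```python
from h import *
bot.movel(kn(-.0097,-.9),rate=.04); bot.sleep(.1); s=st(); print(s)
def inv(p): d=p[:2]-HO; return np.array([np.cos(HA)*d[0]+np.sin(HA)*d[1],-np.sin(HA)*d[0]+np.cos(HA)*d[1]])*1e3
print(inv(s[1]))
grab("wrist","w11")
```

```text
(40.85, array([ 0.5382, -0.2719,  0.0404]), array([ 4.5,  1.7, -2.2]), 0.217)
[ -9.18868841 -45.26817873]
```

View pics/w11.png

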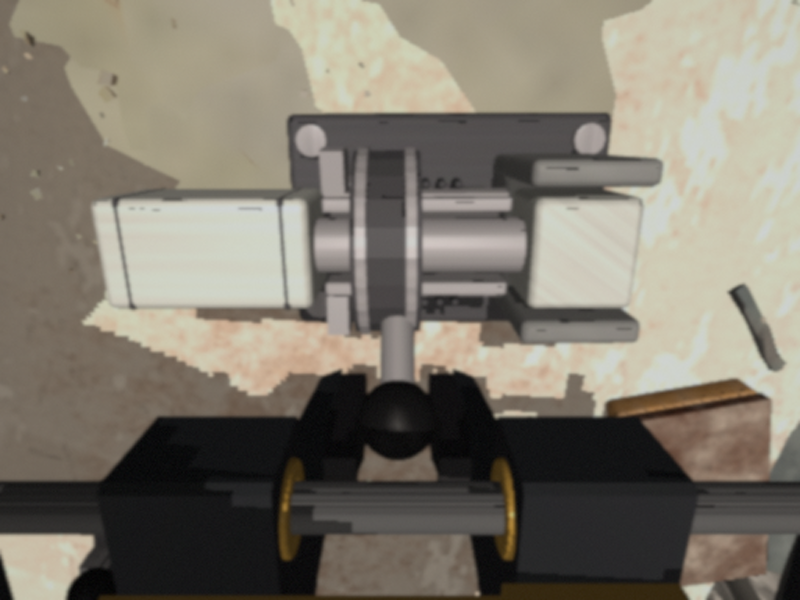

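The collar is home: the tool is back at holder x≈−9.2 and is pressing on the stop with +4.5 N. I'll release, back off and check.

Run:
```python
from h import *
bot.command_gripper(0.5,30); print(st())
p=kn(-.0097,-.9); bot.movel([p[0],p[1],.16],rate=.15)
bot.goto([.53,-.22,.25],down(HA)); print(st())
bot.sleep(.3); grab("wrist","w12"); grab("side","s12")
c,M=load("w12")
```

```text
(41.44, array([ 0.5377, -0.2722,  0.0406]), array([0.7, 0.2, 0.7]), 0.504)
(42.89, array([ 0.5299, -0.2197,  0.2494]), array([-0.1, -0.2, -0.6]), 0.497)
```

View pics/w12.png

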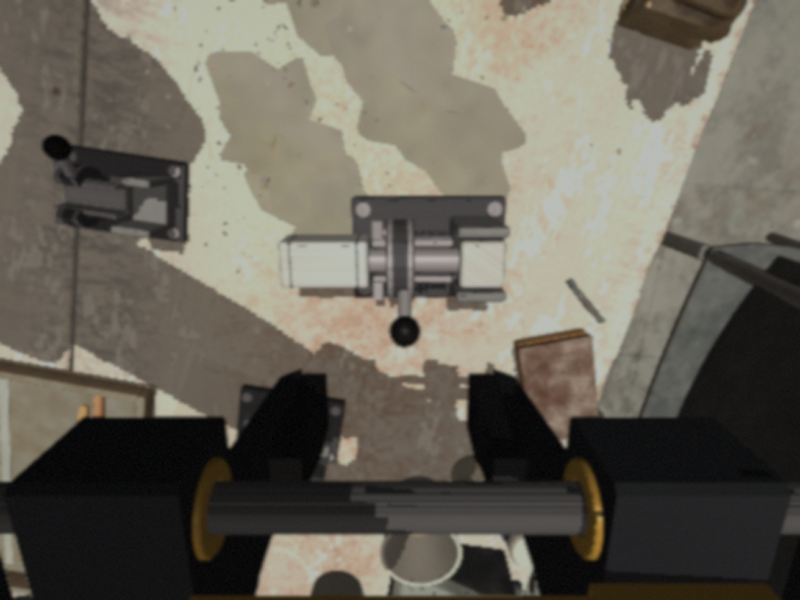

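View pics/s12.png

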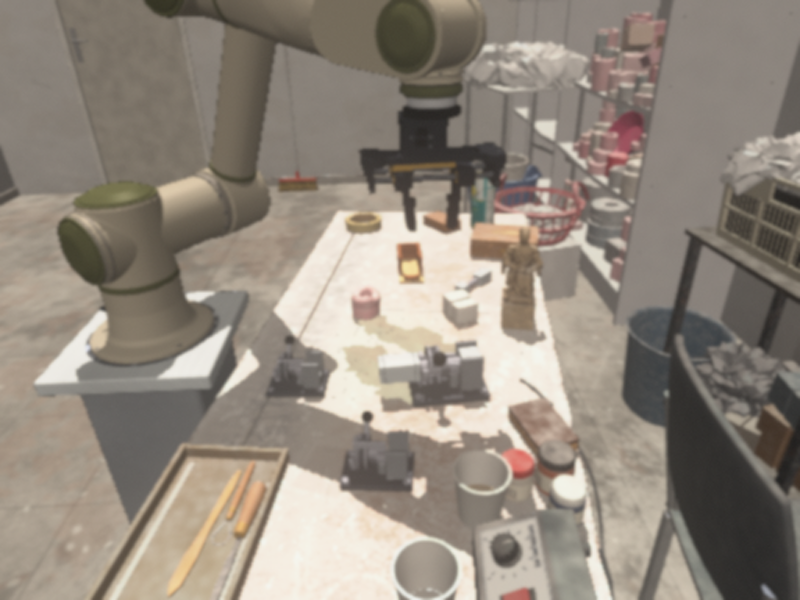

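Run:
```python
from h import *
c,M=load("w12"); s,N=load("s12")
def inv(p): d=p[:2]-HO; return np.array([np.cos(HA)*d[0]+np.sin(HA)*d[1],-np.sin(HA)*d[0]+np.cos(HA)*d[1]])*1e3
X=tri([ray(c,M,(404*S,331*S)),ray(s,N,(439*S,358*S))]); print("knob tri",X.round(4),inv(X).round(1),"angle",np.arctan2(inv(X)[1],X[2]*1e3-50).round(3))
print("knob plane",inv(onz(c,M,(404*S,331*S),.086)).round(1))
for n,u,v in [("gripend",283,262),("gripin",368,262),("tailstart",459,262),("tailend",503,262)]: print(n,inv(onz(c,M,(u*S,v*S),.0665)).round(1))
```

```text
knob tri [ 0.5366 -0.2688  0.0913] [-10.6 -42.1] angle -0.794
knob plane [ -9.6 -44.2]
gripend [-95.9   1.1]
gripin [-35.2   1. ]
tailstart [29.7  0.9]
tailend [61.1  0.9]
```

Run:
```python
from h import *
bot.close_job(); print(st())
```

```text
the job is handed in; nothing more can be done
the job is handed in; nothing more can be done
```

The mandrel is in the holder and locked, and I handed the job in at about 43 s of the 67 s; no verdict was reported.

**What I did**
- I took the mandrel by its tail, set it flat on the bench and took it again by its grip. I then lowered it into the holder, grip to the front, with no resistance.
- I gripped the ball knob, pulled the collar back about 13 mm (10 N on the tool, as the spring should give), and swung it over. I let it home, released it and backed off.

**Last checks**
- **Mandrel:** its ends lie within about 2 mm of the seated position along the holder, except the grip's front end, which read about 5 mm off. That reading is probably of the bevel line, not the true end.
- **Collar:** the knob is back at x ≈ −9.6 mm, so it is fully home. It sits on the locked side at about −0.87 rad, roughly 1.77 rad of turn.
- **Figure and moulds:** they look unmoved in the last side picture. I did not measure them.

**Failed or disagreed**
- **Missed grasp:** my first grasp closed on air. The real fingertips sit 29.5 mm short of the reported tool point. I found this in the pictures, confirmed it with a light touch on the bench, and corrected every later move.
- **Knob angle:** a rough two-view fix of the locked knob gave −0.79 rad (turn about 1.69, still over the 1.65 needed) instead of −0.87. I put this down to a coarse pixel reading, because the collar can only come home in a notch.

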